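Load the sample block in order

ROBOT

A 7-joint arm with a two-finger parallel gripper is mounted at the origin on the work surface. World frame = base frame: x ahead of the robot, y to its left, z up, the work surface at z = 0. Lengths are in m, angles in rad, forces in N, time in s.
With the tool pointing down it reaches from about 0.4 to 0.85 m from the base axis. Payload 10.4 kg.
Tool frame: the origin (TCP) lies midway between the tips of the shut fingers; the grasp point (between the pads) lies 19 mm behind it (tcp_to_grasp is the distance from the TCP to the grasp point, in m); z points along the fingers, y is the line along which they close (so a half turn about z gives the same grasp; the last joint's range is limited). The gripper opens to 85 mm and grips with 20 to 120 N. Pads are 22 mm wide; open, the fingers measure 114 mm over their backs; the gripper's body (76 mm by 85 mm) begins 54 mm behind the grasp point. The pads swing forward as they close: fully open they stand 13 mm farther back than shut.
Start: joints at [1.178, 0.332, -0.065, 1.46, 0.022, 1.35, -0.088], TCP at [0.226, -0.583, 0.231] pointing down, gripper open.
Joint ranges: [-2.6, 2.6], [-0.5, 2.12], [-1.47, 1.34], [0.16, 2.42], [-1.27, 4.41], [0.06, 2.06], [-2.6, 2.6]. Speed limits (rad/s): [2.22, 2.22, 2.79, 2.79, 3.14, 3.14, 3.14].

INTERFACE

Orientations are given as [roll, pitch, yaw] about the fixed x, y, z axes, in that order (R = Rz(yaw) Ry(pitch) Rx(roll)).
In Python, from bench import * gives the robot as it stands. The module is installed in compiled form; this text tells all that it offers.
- The arm moves only by the tool apply_moves, never from a script. Its argument "motion" is a list of rows, each a list of 5 numbers: the shift along the tool's x, y, z in cm, then the turn about the tool's z in rad, then the closure in counts, from 0 (fully open) to 255 (shut). A call has 1 to 5 rows; each row is the pose to reach, as a shift and turn from the pose commanded when the call began, along the tool's axes at that moment; what a row does not reach only later rows make up. A row lasts 1/8 s, in which the tool goes at most 62.5 mm and 10.7 degrees, less where a joint would pass 70% of its speed; a pose out of reach is approached as far as the arm can. A call with a gripper value outside its range is refused whole. The fingers move at their own pace and stop on an object; "newtons" is the grip in N (left out, the last holds). Time passes only in rows, so rows that repeat a pose let the fingers close. It gives the time, the measured TCP pose, the force, the opening and the grip force at its end, in the units of the state.
- get_state(): the state, without advancing time (a new reading comes with each control period).
- capture(name): name is "scene" or "top" or "wrist"; returns (picture, depth): 384x512x3 uint8, red, green, blue; 384x512 float32, m along the optical axis (not along the pixel's ray), 0 where there is no reading.
- camera_model(name): a dict with "mtx" (3x3 intrinsics, pixels), "R" (3x3) and "t" (3): a world point X has camera coordinates R X + t. Camera axes: x right, y down, z forward; pixel columns grow to the right and rows downward; lengths in m; the calibration is good to about 2 mm. The wrist camera is an equidistant fisheye: a pixel r from the principal point sees the ray r / f radians off the axis. A picture is of the moment at which its call begins: read the wrist's pose just before it. camera_model takes no time and is no camera call; for the wrist camera it gives the pose at the moment of the call.
- finish_job(): hands the job in; it is judged then, once.
The state is a dict: "time_s": time; "joints": joint angles; "qvel": joint speeds; "tau": joint torques, N m; "position": TCP position; "tool_rot": TCP orientation; "wrist_force": force on the tool from outside, world axes, zero at the start; "torque": the same for the moment, N m; "finger_gap": finger opening in m; "gripper_force": force on a finger pad.
Only numpy, scipy, OpenCV 4.12 (cv2) and the standard library are available. Lean on these libraries where they do the work, as an engineer would, in place of code of your own. Each camera call takes 0.05 s, during which the arm holds its last target. There are 200 camera calls.

TASK

Load the aluminium sample block for the next surface-area run: first stand the squat jar in pocket one (marked with one stud), then stand the tall jar in pocket two (two studs). Set both down upright on the pocket floors without dropping them, and leave the jar in pocket three standing where it is.

Things in the scene. Friction and masses are not known exactly. Their poses are not given: they have to be found in the camera images.
- squat: Squat sample jar: plain upright cylinder, 40 mm in diameter, 60 mm tall including its 16 mm grey cap (same diameter as the white plastic body), about 120 g, loose on the bench. Origin at the centre of its underside, z up its axis. Not to be confused with a cone-shaped flask (56 mm foot, 85 mm tall), or a wide low jar (66 mm wide, 34 mm tall).
- tall: Tall sample jar: plain upright cylinder, 34 mm in diameter, 100 mm tall including its 18 mm grey cap (same diameter as the white plastic body), about 130 g, loose on the bench. Origin at the centre of its underside, z up its axis. Jar, squat jar and flask stand in a rough line along y, at least 80 mm apart in y.
- pocket1 (a point): Floor centre of pocket one in a fixed aluminium block, 236 x 110 x 24 mm high, at any yaw. Three round pockets in a row, 60 mm wide, 16 mm deep (floor 8 mm above the bench), 76 mm between centres, marked by one, two and three black 10 mm studs along one long side. x runs along the row from pocket one to pocket three, y across it to the studs, z up.
- pocket2 (a point): Floor centre of pocket two, the middle pocket (two studs), 76 mm from pocket one; same size, depth and axes. Across the row (y) the block ends 43 mm from the pocket's centre on the plain side and 67 mm on the stud side.
- ref: The jar that already stands in pocket three (at the end of the row away from pocket one): white, 42 mm in diameter, narrow neck and a round grey stopper, 83 mm tall, loose, about 130 g. Origin at the centre of its underside. It stays where it is.
Mind the look-alikes: they are no part of the job. Leave any blue or brown look-alike of the ref alone.

How it is judged:
By the outcome, as a careful person would: the job done as asked, in the order asked, and still so for the second after the job is handed in, with the robot touching nothing.
It also fails if it takes over 64 s, if anything falls off the work surface, if the arm or the gripper's body presses on something with over 40 N, if the wrist force passes 120 N, or if a joint passes its speed limit or range.

## Working session

There is one attempt and no reset: what is moved stays moved. The work goes in short steps, Python scripts to look and compute and a tool call to move; the robot and the scene stay as the last step left them, time stands still between calls to the robot, and variables do not carry over. Pictures are saved under pics/ and viewed, at most 10 in all, crops included, and the job is handed in when it is done.

Besides the shell and the picture viewer there is one more tool, called after "Emit:" as name([rows], argument=value, ...), one row to a line, values as JSON. apply_moves: Moves the arm, as the interface text tells. Its arguments: {"type":"object","properties":{"motion":{"type":"array"},"newtons":{"type":"number"}},"required":["motion"]}

```bash
mkdir -p pics; cat > h.py <<'E'
from bench import *
import numpy as np, cv2
def cloud(name):
    m=camera_model(name); p,d=capture(name)
    K,R,t=np.array(m["mtx"]),np.array(m["R"]),np.array(m["t"])
    v,u=np.mgrid[:384,:512]
    x=(u-K[0,2])/K[0,0]; y=(v-K[1,2])/K[1,1]
    if name=="wrist":
        r=np.hypot(x,y)+1e-9; s=np.tan(np.minimum(r,1.5))/r; x=x*s; y=y*s
    C=np.stack([x*d,y*d,d],-1)
    W=(C-t)@R
    W[d<=0]=np.nan
    return p,d,W
def save(p,n): cv2.imwrite("pics/"+n,np.ascontiguousarray(p[:,:,::-1]))
E
python3 - <<'E'
from h import *
s=get_state(); print(s)
for n in("scene","top"):
    m=camera_model(n); print(n,{k:np.round(v,3).tolist() for k,v in m.items() if k in("mtx","R","t")})
    p,d,W=cloud(n); np.savez(n+".npz",p=p,d=d,W=W)
    save(p,n+"0.png")
a=np.load("scene.npz")["p"];b=np.load("top.npz")["p"]
save(np.vstack([cv2.resize(a,(400,300)),cv2.resize(b,(400,300))]),"both0.png")
E
```

```text
{'time_s': 0.0, 'joints': array([ 1.17842991,  0.33286138, -0.06465004,  1.46095352,  0.02159021,
        1.349886  , -0.08848987]), 'qvel': array([-1.61603924e-03, -5.64194123e-04, -3.41094658e-05, -8.50413748e-04,
        1.70958267e-03, -4.55374229e-04, -3.60813166e-04]), 'tau': array([-1.01883626e-03, -6.25449228e+01,  4.81668301e-02, -3.91611850e+01,
        1.60111045e-02,  9.85017599e-03,  1.46341392e-05]), 'position': array([ 0.22570788, -0.58241868,  0.23051652]), 'tool_rot': array([-3.14018097e+00,  7.26144571e-05,  3.69748462e-01]), 'wrist_force': array([ 0.49760942, -0.0849212 , -0.4897598 ]), 'torque': array([0.00324131, 0.0073399 , 0.00537299]), 'gripper_force': 0.0, 'finger_gap': 0.08549834633049187}
scene {'mtx': [[414.389, 0.0, 251.5], [0.0, 414.389, 188.434], [0.0, 0.0, 1.0]], 'R': [[-0.116, 0.993, 0.019], [0.619, 0.087, -0.78], [-0.777, -0.078, -0.625]], 't': [0.097, -0.3, 1.313]}
top {'mtx': [[439.061, 0.0, 265.419], [0.0, 439.061, 195.351], [0.0, 0.0, 1.0]], 'R': [[0.011, -1.0, 0.02], [-0.994, -0.013, -0.109], [0.109, -0.019, -0.994]], 't': [-0.05, 0.515, 1.104]}
```

View pics/scene0.png

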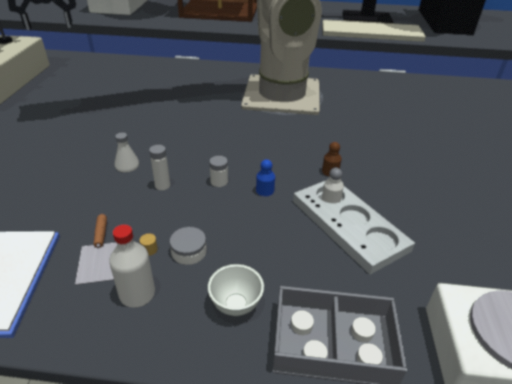

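View pics/top0.png

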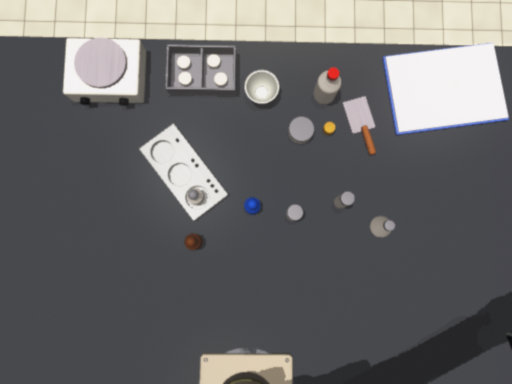

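The scene view shows the squat jar at (219,171), the tall jar at (160,168), the cone flask at (125,152), the wide jar at (188,246), the blue look-alike at (265,178) and the brown one at (332,160). The ref sits in the block at (334,187). In the top view, pocket one (single stud at 178,140) is at (162,152) and pocket two at (180,175), with squat at (295,213) and tall at (347,199).

Next I'll measure these from both depth views and make one enlarged confirming crop.

```bash
cat > m.py <<'E'
from h import *
from scipy import ndimage as nd
for n in("scene","top"):
    z=np.load(n+".npz"); W,p=z["W"],z["p"]
    print(n,"table z med",np.nanmedian(W[150:300,200:400,2]))
    k=(W[...,2]>0.012)&(W[...,0]>0.35)&(W[...,0]<.85)&(abs(W[...,1])<.5)
    L,c=nd.label(k)
    for i in range(1,c+1):
        q=W[L==i]
        if len(q)<60: continue
        zt=np.percentile(q[:,2],97); t=q[q[:,2]>zt-.008]
        r,cc=np.argwhere(L==i).mean(0)
        print(n,"px(%d,%d)"%(cc,r),len(q),"top z %.3f"%zt,"topctr",np.round((t[:,:2].min(0)+t[:,:2].max(0))/2,4),"ext",np.round(np.ptp(t[:,:2],0),3),"med",np.round(np.median(t[:,:2],0),4))
# enlarged crops
s=np.load("scene.npz")["p"];t=np.load("top.npz")["p"]
save(np.hstack([cv2.resize(s[130:280,100:420],(768,360))[:, :400],cv2.resize(t[115:235,130:250],(360,360),interpolation=cv2.INTER_CUBIC)]),"crop.png")
E
python3 m.py
```

```text
scene table z med -0.001709951133693497
scene px(124,151) 518 top z 0.084 topctr [ 0.4429 -0.3476] ext [0.026 0.026] med [ 0.4466 -0.3455]
scene px(348,214) 4426 top z 0.075 topctr [0.4593 0.1363] ext [0.133 0.025] med [0.5141 0.1355]
scene px(159,164) 615 top z 0.099 topctr [ 0.5068 -0.2424] ext [0.034 0.034] med [ 0.5099 -0.2404]
scene px(218,168) 430 top z 0.059 topctr [ 0.4743 -0.1171] ext [0.041 0.038] med [ 0.4779 -0.1174]
scene px(265,176) 476 top z 0.079 topctr [ 0.4949 -0.0102] ext [0.021 0.022] med [ 0.4962 -0.0097]
scene px(99,228) 262 top z 0.019 topctr [ 0.6731 -0.3172] ext [0.08  0.038] med [ 0.6758 -0.3153]
scene px(131,265) 2661 top z 0.149 topctr [ 0.8008 -0.2   ] ext [0.028 0.027] med [ 0.8037 -0.1989]
scene px(187,242) 964 top z 0.034 topctr [ 0.695  -0.1361] ext [0.067 0.065] med [ 0.6979 -0.1353]
scene px(20,260) 2676 top z 0.019 topctr [ 0.7719 -0.4367] ext [0.156 0.124] med [ 0.7672 -0.4173]
scene px(235,286) 1672 top z 0.049 topctr [ 0.8002 -0.0308] ext [0.09  0.088] med [ 0.7905 -0.0327]
scene px(468,308) 3575 top z 0.081 topctr [0.8149 0.3501] ext [0.07  0.0
[... 1171 characters left out ...]
0.027] med [ 0.6987 -0.2087]
top px(185,172) 2873 top z 0.074 topctr [0.5112 0.1364] ext [0.025 0.023] med [0.5102 0.1351]
top px(368,139) 198 top z 0.022 topctr [ 0.6708 -0.3152] ext [0.079 0.035] med [ 0.6688 -0.3158]
top px(344,199) 236 top z 0.103 topctr [ 0.5035 -0.2408] ext [0.032 0.033] med [ 0.5044 -0.2401]
top px(251,205) 219 top z 0.083 topctr [ 0.4901 -0.0094] ext [0.022 0.02 ] med [ 0.4887 -0.0095]
top px(294,212) 212 top z 0.062 topctr [ 0.4708 -0.116 ] ext [0.038 0.038] med [ 0.4717 -0.117 ]
top px(381,226) 350 top z 0.086 topctr [ 0.441  -0.3462] ext [0.025 0.025] med [ 0.441  -0.3457]
top px(192,241) 231 top z 0.083 topctr [0.3953 0.14  ] ext [0.022 0.019] med [0.3964 0.1395]
```

View pics/crop.png

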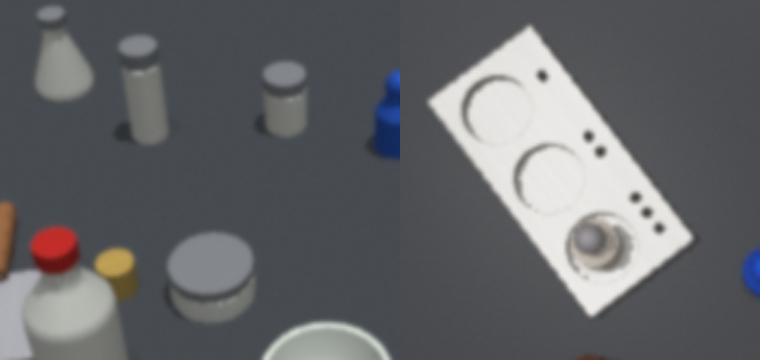

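The crop confirms which is which. The upright capped cylinder at (285,98) in the left half is squat (top 60 mm, 39 mm wide) and the one at (145,90) is tall (101 mm, 33 mm wide). The cone and the wide jar are distinct from both. In the right half the single stud at (542,75) marks pocket one, next to the empty pocket at (497,110). Pocket two is at (550,178), and the ref is at (600,245). Next I'll fit the block pose.

```bash
cat > blk.py <<'E'
from h import *
from scipy import ndimage as nd
for n in("scene","top"):
    z=np.load(n+".npz"); W=z["W"]
    k=(W[...,2]>0.017)&(W[...,2]<0.032)&(W[...,0]>.4)&(W[...,0]<.74)&(W[...,1]>.03)&(W[...,1]<.32)
    L,c=nd.label(k); i=np.argmax(np.bincount(L.ravel())[1:])+1
    q=W[L==i]; zt=np.median(q[:,2])
    r=cv2.minAreaRect((q[:,:2]*1000).astype(np.float32)); B=cv2.boxPoints(r)/1000
    c=np.array(r[0])/1000
    e=[B[1]-B[0],B[2]-B[1]]; u=max(e,key=np.linalg.norm); u/=np.linalg.norm(u)
    if u@(np.array([.511,.136])-c)<0:u=-u   # towards ref = pocket3
    v=np.array([-u[1],u[0]])
    # stud side test: y=z cross x ; pocket offset -12mm toward plain
    p2=c-.012*v
    print(n,"z",zt,"size",r[1],"ctr",c,"yaw",np.degrees(np.arctan2(u[1],u[0])),"p1",p2-.076*u,"p2",p2,"p3",p2+.076*u)
    for nm,p in(("p1",p2-.076*u),("p2",p2)):
        f=W[(np.hypot(W[...,0]-p[0],W[...,1]-p[1])<.022)]; print(nm,"floor",np.nanmedian(f[:,2]),len(f))
        m=(np.hypot(W[...,0]-p[0],W[...,1]-p[1])<.036)&(W[...,2]<zt-.008); w=W[m]; print(" pocket bbox ctr",(w.min(0)+w.max(0))[:2]/2,np.ptp(w,axis=0)[:2],w.mean(0)[:2])
E
python3 blk.py
```

```text
scene z 0.021345123706351082 size (237.9781494140625, 113.62882232666016) ctr [0.57778876 0.17018781] yaw -141.8531 p1 [0.63014526 0.22656862] p2 [0.5703766  0.17962496] p3 [0.51060794 0.1326813 ]
p1 floor 0.005386333438646557 238
 pocket bbox ctr [0.62159023 0.22901957] [0.04817946 0.05665222] [0.61950402 0.23046639]
p2 floor 0.00556874355408542 189
 pocket bbox ctr [0.5603637 0.1813179] [0.04628295 0.05736217] [0.5585581  0.18205345]
top z 0.02347245766907238 size (237.43008422851562, 110.02728271484375) ctr [0.57687238 0.17175549] yaw -141.6551 p1 [0.62903374 0.22831688] p2 [0.56942765 0.18116698] p3 [0.50982156 0.13401708]
p1 floor 0.007577305261958151 214
 pocket bbox ctr [0.62630179 0.23054931] [0.06590659 0.05688786] [0.63115635 0.23054999]
p2 floor 0.00782918176421632 219
 pocket bbox ctr [0.57115587 0.18308034] [0.05804647 0.05579466] [0.57094236 0.18313413]
```

```bash
cat >> h.py <<'E'
from scipy.spatial.transform import Rotation as Ro
def go(x,y,z,yaw=.669):
    s=get_state(); R=Ro.from_euler("xyz",s["tool_rot"])
    d=R.inv().apply(np.array([x,y,z])-s["position"])*100
    T=Ro.from_euler("xyz",[np.pi,0,yaw]); rv=(R.inv()*T).as_rotvec()
    print("t",round(s["time_s"],2),"pos",np.round(s["position"],4),"rot",np.round(s["tool_rot"],4),"F",np.round(s["wrist_force"],1),"gap",round(s["finger_gap"],4),"j",np.round(s["joints"],2),"\n SHIFT cm",np.round(d,2),"turn",np.round(rv,3))
E
python3 -c "
from h import *
go(.4725,-.1166,.20)"
```

```text
t 0.1 pos [ 0.2258 -0.5825  0.2306] rot [-3.1404e+00  1.0000e-04  3.6980e-01] F [ 0.8 -0.  -0.8] gap 0.0859 j [ 1.18  0.33 -0.06  1.46  0.02  1.35 -0.09] 
 SHIFT cm [ 39.84 -34.51   3.1 ] turn [-0.001 -0.    -0.299]
```

Emit:
apply_moves([
  [39.8,-34.5,3.1,-0.3,0],
  [39.8,-34.5,3.1,-0.3,0],
  [39.8,-34.5,3.1,-0.3,0],
  [39.8,-34.5,3.1,-0.3,0],
  [39.8,-34.5,3.1,-0.3,0],
])

```text
time_s: 0.72
position: [0.3723, -0.3051, 0.2127]
tool_rot: [3.141, 0.0, 0.67]
wrist_force: [1.4, -0.3, 0.6]
finger_gap: 0.0851
gripper_force: 0.0
```

```bash
python3 -c "
from h import *
go(.4725,-.1166,.20)"
```

```text
t 0.72 pos [ 0.3723 -0.3051  0.2127] rot [3.1415e+00 2.0000e-04 6.6970e-01] F [ 1.4 -0.3  0.6] gap 0.0851 j [ 0.91  0.05 -0.33  1.84  0.02  1.26 -0.32] 
 SHIFT cm [19.55 -8.56  1.27] turn [0.    0.    0.001]
```

Emit:
apply_moves([
  [19.5,-8.6,1.3,0,0],
  [19.5,-8.6,1.3,0,0],
  [19.5,-8.6,1.3,0,0],
  [19.5,-8.6,1.3,0,0],
  [19.5,-8.6,1.3,0,0],
])

```text
time_s: 1.35
position: [0.4718, -0.1164, 0.1996]
tool_rot: [-3.141, -0.0, 0.674]
wrist_force: [-0.6, -0.2, -0.2]
finger_gap: 0.0858
gripper_force: 0.0
```

```bash
cat > w.py <<'E'
from h import *
import sys
go(.4725,-.1166,.023)
m=camera_model("wrist"); print({k:np.round(v,3).tolist() if k!="name" else v for k,v in m.items() if k in("mtx","R","t")})
p,d,W=cloud("wrist"); np.savez(sys.argv[1]+".npz",p=p,d=d,W=W); save(p,sys.argv[1]+".png")
for nm,c,zl in(("squat",(.4725,-.1166),.05),("tall",(.505,-.2416),.09)):
    k=(np.hypot(W[...,0]-c[0],W[...,1]-c[1])<.035)&(W[...,2]>zl)&(W[...,2]<zl+.02); q=W[k]
    if len(q)>20: (x,y),r=cv2.minEnclosingCircle((q[:,:2]*1000).astype(np.float32)); print(nm,len(q),"circle",x,y,r,"z",np.median(q[:,2]),"mean",q.mean(0))
E
python3 w.py w1
```

```text
t 1.35 pos [ 0.4718 -0.1164  0.1996] rot [-3.1408e+00 -1.0000e-04  6.7390e-01] F [-0.6 -0.2 -0.2] gap 0.0858 j [ 0.67  0.08 -0.54  1.84  0.04  1.24 -0.78] 
 SHIFT cm [ 0.04  0.08 17.66] turn [-0.001 -0.     0.005]
{'mtx': [[297.319, 0.0, 253.813], [0.0, 297.319, 192.616], [0.0, 0.0, 1.0]], 'R': [[0.623, -0.782, -0.001], [-0.745, -0.594, 0.302], [-0.237, -0.187, -0.953]], 't': [-0.384, 0.253, 0.44]}
squat 1271 circle 471.9747619628906 -115.7340087890625 20.18617057800293 z 0.05999776391563041 mean [ 0.47291373 -0.11530053  0.05977354]
tall 860 circle 504.6172180175781 -240.28976440429688 17.251060485839844 z 0.09980116223921393 mean [ 0.50539485 -0.23743515  0.09900638]
```

The wrist view agrees with the overhead cameras: squat is at (0.472,−0.116), radius 20.2 mm, top 60 mm. I'm descending now.

Emit:
apply_moves([
  [0.1,0,6,0.005,0],
  [0.1,0,12,0.005,0],
  [0.1,0,16,0.005,0],
  [0.1,0,17.7,0.005,0],
  [0.1,0,17.7,0.005,0],
])

```text
time_s: 2.02
position: [0.4717, -0.1187, 0.0228]
tool_rot: [-3.141, 0.001, 0.664]
wrist_force: [0.3, -0.0, 0.8]
finger_gap: 0.0852
gripper_force: 0.0
```

Emit:
apply_moves([
  [0,0,0,0,120],
  [0,0,0,0,255],
  [0,0,0,0,255],
  [0,0,0,0,255],
  [0,0,0,0,255],
], newtons=35)

```text
time_s: 2.65
position: [0.4728, -0.1182, 0.0241]
tool_rot: [3.14, -0.001, 0.665]
wrist_force: [-2.6, -0.3, 7.8]
finger_gap: 0.0389
gripper_force: 34.4
```

```bash
python3 -c "
from h import *
go(.4725,-.1166,.023); print(get_state()['gripper_force'])"
```

```text
t 2.65 pos [ 0.4728 -0.1182  0.0241] rot [ 3.1399e+00 -6.0000e-04  6.6480e-01] F [-2.6 -0.3  7.8] gap 0.0389 j [ 0.62  0.31 -0.51  2.    0.2   0.87 -0.91] 
 SHIFT cm [ 0.07 -0.15  0.11] turn [ 0.002 -0.001 -0.004]
34.39632073044777
```

Emit:
apply_moves([
  [0,0,-2,0,255],
  [0,0,-7,0,255],
  [0,0,-13,0,255],
  [0,0,-13,0,255],
])

```text
time_s: 3.15
position: [0.4748, -0.1184, 0.1577]
tool_rot: [3.134, -0.004, 0.665]
wrist_force: [0.7, -0.1, -2.4]
finger_gap: 0.0393
gripper_force: 36.0
```

```bash
python3 - <<'E'
from h import *
go(.6295,.228,.155); print(get_state()['gripper_force'])
p,d,W=cloud("wrist"); np.savez("w2.npz",p=p,d=d,W=W); a=p
p,d,W=cloud("scene"); save(np.hstack([cv2.resize(a,(400,300)),cv2.resize(p,(400,300))]),"held1.png")
E
```

```text
t 3.15 pos [ 0.4748 -0.1184  0.1577] rot [ 3.1341 -0.0043  0.6649] F [ 0.7 -0.1 -2.4] gap 0.0393 j [ 0.67  0.12 -0.55  1.89  0.07  1.14 -0.81] 
 SHIFT cm [ 33.54 -17.72   0.28] turn [ 0.007 -0.004 -0.004]
35.97834348678589
```

View pics/held1.png

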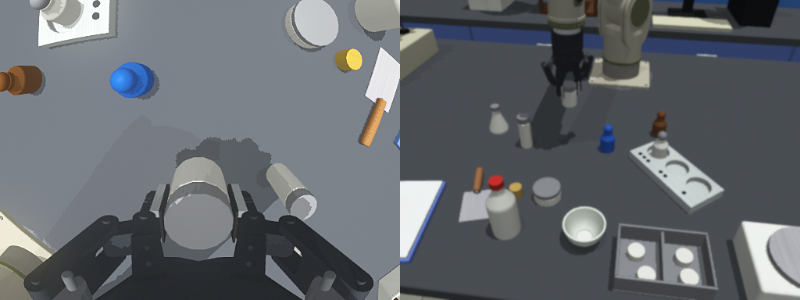

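Left: squat is held centred between the fingers at (195,205), with tall still standing at (290,190). Right: the jar hangs upright at (570,95).

I'm carrying it to above pocket one.

Emit:
apply_moves([
  [6.0,-3.2,0.3,0,255],
  [11.4,-6.0,0.3,0,255],
  [16.8,-8.9,0.3,0,255],
  [22,-11.7,0.3,0,255],
  [27,-14.3,0.3,0,255],
])

```text
time_s: 3.88
position: [0.596, 0.163, 0.1477]
tool_rot: [-3.14, 0.003, 0.665]
wrist_force: [1.8, -0.6, -1.1]
finger_gap: 0.0396
gripper_force: 35.9
```

```bash
python3 -c "
from h import *
go(.6295,.228,.155)"
```

```text
t 3.88 pos [0.596  0.163  0.1477] rot [-3.1401e+00  2.7000e-03  6.6530e-01] F [ 1.8 -0.6 -1.1] gap 0.0396 j [ 0.18  0.46 -0.67  1.55  0.3   1.23 -1.45] 
 SHIFT cm [ 6.65 -3.04 -0.75] turn [-0.001  0.003 -0.004]
```

Emit:
apply_moves([
  [4,-1.8,0,0,255],
  [6.6,-3.0,0,0,255],
  [6.6,-3.0,0,0,255],
  [6.6,-3.0,0,0,255],
])

```text
time_s: 4.38
position: [0.6291, 0.2246, 0.1482]
tool_rot: [-3.141, 0.003, 0.665]
wrist_force: [0.2, -0.9, -1.8]
finger_gap: 0.0395
gripper_force: 35.9
```

```bash
cat > w3.py <<'E'
from h import *
import sys
go(.6295,.228,.033)
p,d,W=cloud("wrist"); np.savez(sys.argv[1]+".npz",p=p,d=d,W=W)
b=p
q=W[(abs(W[...,2]-.0235)<.004)]
print(len(q),np.median(q[:,2]))
a,_,T=cloud("top"); s,_,_=cloud("scene")
save(np.hstack([cv2.resize(b,(400,300)),cv2.resize(s[120:280,270:430],(300,300))]),sys.argv[1]+".png")
E
python3 w3.py w3
```

```text
t 4.38 pos [0.6291 0.2246 0.1482] rot [-3.1411e+00  2.8000e-03  6.6460e-01] F [ 0.2 -0.9 -1.8] gap 0.0395 j [ 0.05  0.57 -0.66  1.41  0.35  1.29 -1.54] 
 SHIFT cm [ 0.27 -0.24 11.51] turn [-0.     0.003 -0.004]
12323 0.02381644599894593
```

View pics/w3.png

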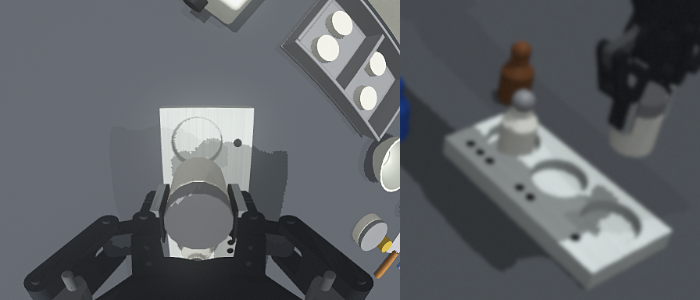

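Left: pocket one is at (197,140) with its single stud at (238,143). The held jar is at (198,195), and pocket two's studs are lower right. Right: the jar hangs above the pocket one end.

I'll refine the pocket centre with this closer wrist depth.

```bash
cat > ref.py <<'E'
from h import *
import sys
from scipy.optimize import least_squares
W=np.load(sys.argv[1]+".npz")["W"]
yaw=np.radians(-141.7); u=np.array([np.cos(yaw),np.sin(yaw)]); v=np.array([-u[1],u[0]])
P=np.array([.6295,.228])
d=W[...,:2]-P; X=d@u; Y=d@v; Z=W[...,2]
top=(abs(Z-.024)<.004)&(X>-.06)&(X<.2)&(abs(Y)<.09)
# far end edge and side edges in slices
for lo,hi in((-.03,-.01),(.02,.05)):
    e=[X[top&(Y>lo)&(Y<hi)].min()]; print("end edge x (want -.042) slice",lo,np.round(e,4))
for lo,hi in((-.035,-.02),(-.02,0),(0,.015)):
    y=Y[top&(X>lo)&(X<hi)]; print("side y (want -.043,.067)",lo,np.round([y.min(),y.max()],4))
# pocket-rim: boundary of top points on circle
ang=np.radians(np.arange(0,360,10)); pts=[]
r=np.hypot(X,Y); th=np.arctan2(Y,X)
for a in ang:
    k=top&(abs((th-a+np.pi)%(2*np.pi)-np.pi)<.09)&(r<.045)
    if k.sum()>3: rr=np.percentile(r[k],3); 
    else: continue
    if .022<rr<.038: pts.append((rr*np.cos(a),rr*np.sin(a)))
pts=np.array(pts)
s=least_squares(lambda c:np.hypot(*(pts-c[:2]).T)-c[2],[0,0,.03],loss="soft_l1",f_scale=.001).x
print("rim fit block-frame",np.round(s,4),len(pts),"world",P+s[0]*u+s[1]*v)
fl=(r<.02); print("floor z seen",np.nanmedian(Z[fl&(Z<.02)]),(fl&(Z<.02)).sum())
E
python3 ref.py w3
```

```text
end edge x (want -.042) slice -0.03 [-0.0422]
end edge x (want -.042) slice 0.02 [-0.0426]
side y (want -.043,.067) -0.035 [-0.0433  0.067 ]
side y (want -.043,.067) -0.02 [-0.0431  0.067 ]
side y (want -.043,.067) 0 [-0.0432  0.0666]
rim fit block-frame [-0.0008 -0.0006  0.0307] 29 world [0.62973495 0.22895558]
floor z seen 0.008089218214908303 1246
```

Pocket one is confirmed to within 1 mm, with its floor at 8 mm. I'm lowering in stages.

Emit:
apply_moves([
  [0.3,-0.25,0,0,255],
  [0.3,-0.25,4,0,255],
  [0.3,-0.25,8,0,255],
  [0.3,-0.25,10,0,255],
  [0.3,-0.25,10,0,255],
])

```text
time_s: 5.15
position: [0.6301, 0.229, 0.049]
tool_rot: [-3.141, 0.002, 0.665]
wrist_force: [0.7, -0.5, -0.9]
finger_gap: 0.039
gripper_force: 35.9
```

```bash
python3 -c "
from h import *
go(.6295,.228,.032)"
```

```text
t 5.15 pos [0.6301 0.229  0.049 ] rot [-3.141e+00  1.900e-03  6.647e-01] F [ 0.7 -0.5 -0.9] gap 0.039 j [ 0.02  0.66 -0.63  1.49  0.41  1.13 -1.58] 
 SHIFT cm [-0.1   0.04  1.7 ] turn [-0.001  0.002 -0.004]
```

Emit:
apply_moves([
  [0,0,0.5,0,255],
  [0,0,1.0,0,255],
  [0,0,1.3,0,255],
  [0,0,1.5,0,255],
  [0,0,1.5,0,255],
])

```text
time_s: 5.78
position: [0.6306, 0.2293, 0.0348]
tool_rot: [3.142, 0.0, 0.665]
wrist_force: [-1.2, -0.4, -1.3]
finger_gap: 0.0393
gripper_force: 35.9
```

Emit:
apply_moves([
  [0,0,0.1,0,255],
  [0,0,0.1,0,255],
])

```text
time_s: 6.02
position: [0.6307, 0.2293, 0.0339]
tool_rot: [3.141, -0.0, 0.665]
wrist_force: [0.8, 0.7, -2.3]
finger_gap: 0.039
gripper_force: 35.9
```

```bash
python3 - <<'E'
from h import *
go(.6295,.228,.032)
p,d,W=cloud("wrist"); np.savez("w4.npz",p=p,d=d,W=W)
c=W[(np.hypot(W[...,0]-.6295,W[...,1]-.228)<.03)&(W[...,2]>.055)&(W[...,2]<.09)]
print(len(c),np.percentile(c[:,2],[5,50,95]))
E
```

```text
t 6.03 pos [0.6307 0.2293 0.0339] rot [ 3.1415 -0.      0.6648] F [ 0.8  0.7 -2.3] gap 0.039 j [ 0.02  0.68 -0.62  1.49  0.42  1.1  -1.59] 
 SHIFT cm [-0.17  0.03  0.19] turn [ 0.    -0.    -0.004]
8276 [0.05867487 0.06968317 0.08273683]
```

The cap top reads 69.7 mm and should be 68 mm, so I'm easing down by contact.

Emit:
apply_moves([
  [0,0,0.1,0,255],
  [0,0,0.1,0,255],
  [0,0,0.15,0,255],
])

```text
time_s: 6.45
position: [0.6307, 0.2293, 0.0325]
tool_rot: [3.141, -0.0, 0.665]
wrist_force: [-0.1, -0.5, -1.7]
finger_gap: 0.0389
gripper_force: 35.9
```

Emit:
apply_moves([
  [0,0,0.05,0,255],
  [0,0,0.05,0,255],
])

```text
time_s: 6.7
position: [0.6307, 0.2293, 0.0323]
tool_rot: [3.141, -0.0, 0.665]
wrist_force: [-1.8, -1.1, 3.0]
finger_gap: 0.0392
gripper_force: 36.2
```

Contact is felt, so I'm releasing, opening only partway.

Emit:
apply_moves([
  [0,0,0,0,110],
  [0,0,0,0,75],
  [0,0,0,0,60],
  [0,0,0,0,60],
])

```text
time_s: 7.2
position: [0.6307, 0.2293, 0.0319]
tool_rot: [3.142, -0.0, 0.665]
wrist_force: [1.0, 0.2, 1.3]
finger_gap: 0.0655
gripper_force: 0.0
```

Emit:
apply_moves([
  [0,0,-1,0,60],
  [0,0,-4,0,60],
  [0,0,-9,0,60],
  [0,0,-14,0,30],
  [0,0,-14,0,0],
])

```text
time_s: 7.82
position: [0.6325, 0.2307, 0.1777]
tool_rot: [3.139, -0.008, 0.665]
wrist_force: [0.2, 0.9, -1.1]
finger_gap: 0.0853
gripper_force: 0.0
```

```bash
python3 - <<'E'
from h import *
go(.5048,-.2410,.19)
p,d,W=cloud("wrist"); np.savez("w5.npz",p=p,d=d,W=W)
q=W[(np.hypot(W[...,0]-.6295,W[...,1]-.228)<.035)&(W[...,2]>.06)&(W[...,2]<.075)]
print(cv2.minEnclosingCircle((q[:,:2]*1000).astype(np.float32)),np.percentile(q[:,2],[5,50,95]))
s,_,_=cloud("scene")
save(np.hstack([cv2.resize(p,(400,300)),cv2.resize(s[120:280,270:430],(300,300))]),"w5.png")
E
```

```text
t 7.83 pos [0.6325 0.2307 0.1777] rot [ 3.1392 -0.0078  0.6648] F [ 0.2  0.9 -1.1] gap 0.0853 j [ 0.04  0.55 -0.67  1.37  0.34  1.33 -1.54] 
 SHIFT cm [-39.14  29.25  -1.47] turn [ 0.002 -0.008 -0.004]
((630.7119750976562, 230.58531188964844), 19.98388671875) [0.06648475 0.06803101 0.06913694]
```

View pics/w5.png

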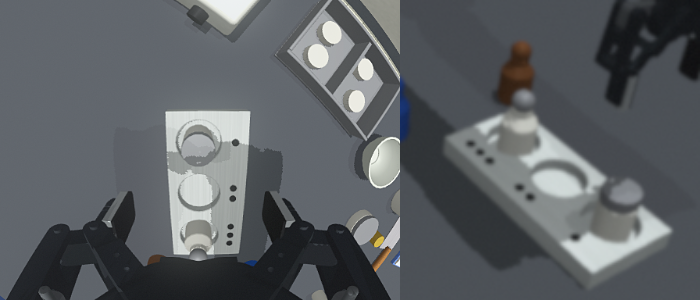

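Squat stands upright in pocket one: (198,143) in the wrist view, (617,208) on the right, cap top at 68.0 mm. The ref is undisturbed.

On to the tall jar.

Emit:
apply_moves([
  [-39.1,29.2,-1.5,0,0],
  [-39.1,29.2,-1.5,0,0],
  [-39.1,29.2,-1.5,0,0],
  [-39.1,29.2,-1.5,0,0],
  [-39.1,29.2,-1.5,0,0],
])

```text
time_s: 8.55
position: [0.5474, -0.0743, 0.1805]
tool_rot: [-3.14, 0.001, 0.664]
wrist_force: [1.0, -0.4, 0.8]
finger_gap: 0.0852
gripper_force: 0.0
```

```bash
python3 -c "
from h import *
go(.5048,-.2410,.19)"
```

```text
t 8.55 pos [ 0.5474 -0.0743  0.1805] rot [-3.1404e+00  1.3000e-03  6.6440e-01] F [ 1.  -0.4  0.8] gap 0.0852 j [ 0.59  0.27 -0.63  1.7   0.17  1.23 -0.98] 
 SHIFT cm [-13.64  10.49  -0.95] turn [-0.001  0.001 -0.005]
```

Emit:
apply_moves([
  [-13.6,10.5,-1,0,0],
  [-13.6,10.5,-1,0,0],
  [-13.6,10.5,-1,0,0],
  [-13.6,10.5,-1,0,0],
  [-13.6,10.5,-1,0,0],
])

```text
time_s: 9.18
position: [0.5064, -0.2379, 0.1906]
tool_rot: [-3.14, 0.0, 0.665]
wrist_force: [0.9, 0.3, -0.7]
finger_gap: 0.0854
gripper_force: 0.0
```

```bash
python3 - <<'E'
from h import *
p,d,W=cloud("wrist")
q=W[(np.hypot(W[...,0]-.505,W[...,1]+.241)<.03)&(W[...,2]>.094)&(W[...,2]<.11)]
c=cv2.minEnclosingCircle((q[:,:2]*1000).astype(np.float32)); print(c,np.median(q[:,2]))
go(c[0][0]/1000,c[0][1]/1000,.046)
E
```

```text
((504.973876953125, -240.3014678955078), 16.858577728271484) 0.10003936326250491
t 9.22 pos [ 0.5068 -0.2373  0.1908] rot [-3.1401  0.      0.6664] F [-0.2 -0.1  0.1] gap 0.0855 j [ 0.81  0.26 -0.53  1.67  0.14  1.25 -0.65] 
 SHIFT cm [-0.33  0.15 14.48] turn [-0.001  0.    -0.003]
```

Emit:
apply_moves([
  [-0.3,0.15,3,0,0],
  [-0.3,0.15,6,0,0],
  [-0.3,0.15,6,0,0],
])

```text
time_s: 9.6
position: [0.5043, -0.2398, 0.1295]
tool_rot: [-3.137, 0.002, 0.667]
wrist_force: [1.0, 1.0, 1.0]
finger_gap: 0.0854
gripper_force: 0.0
```

```bash
python3 -c "
from h import *
go(.505,-.2405,.046)"
```

```text
t 9.6 pos [ 0.5043 -0.2398  0.1295] rot [-3.1374e+00  1.5000e-03  6.6710e-01] F [1. 1. 1.] gap 0.0854 j [ 0.81  0.32 -0.52  1.74  0.17  1.14 -0.67] 
 SHIFT cm [0.02 0.14 8.35] turn [-0.004  0.002 -0.002]
```

Emit:
apply_moves([
  [0,0.1,3,0,0],
  [0,0.1,6,0,0],
  [0,0.1,8,0,0],
  [0,0.1,8.3,0,0],
  [0,0.1,8.3,0,0],
])

```text
time_s: 10.22
position: [0.5066, -0.2425, 0.0495]
tool_rot: [3.141, -0.001, 0.665]
wrist_force: [-0.6, -0.6, -0.3]
finger_gap: 0.0854
gripper_force: 0.0
```

Emit:
apply_moves([
  [0,0,0,0,120],
  [0,0,0,0,255],
  [0,0,0,0,255],
  [0,0,0,0,255],
  [0,0,0,0,255],
], newtons=35)

```text
time_s: 10.85
position: [0.5062, -0.2426, 0.049]
tool_rot: [3.141, -0.0, 0.665]
wrist_force: [-0.0, -0.1, 4.1]
finger_gap: 0.0334
gripper_force: 35.2
```

```bash
python3 -c "
from h import *
go(.505,-.2405,.046)"
```

```text
t 10.85 pos [ 0.5062 -0.2426  0.049 ] rot [ 3.141e+00 -2.000e-04  6.649e-01] F [-0.  -0.1  4.1] gap 0.0334 j [ 0.78  0.42 -0.5   1.8   0.23  0.98 -0.72] 
 SHIFT cm [ 0.04 -0.24  0.3 ] turn [ 0.001 -0.    -0.004]
```

Emit:
apply_moves([
  [0,0,-2,0,255],
  [0,0,-7,0,255],
  [0,0,-13,0,255],
  [0,0,-13,0,255],
])

```text
time_s: 11.35
position: [0.5085, -0.2432, 0.1846]
tool_rot: [3.133, -0.004, 0.665]
wrist_force: [1.3, -0.7, -2.0]
finger_gap: 0.0333
gripper_force: 35.3
```

```bash
python3 - <<'E'
from h import *
go(.57,.181,.18)
print(get_state()['gripper_force'])
p,d,W=cloud("wrist"); s,_,_=cloud("scene")
save(np.hstack([cv2.resize(p,(400,300)),cv2.resize(s,(400,300))]),"held2.png")
E
```

```text
t 11.35 pos [ 0.5085 -0.2432  0.1846] rot [ 3.1333 -0.0036  0.665 ] F [ 1.3 -0.7 -2. ] gap 0.0333 j [ 0.82  0.27 -0.53  1.67  0.14  1.23 -0.65] 
 SHIFT cm [ 31.02 -29.59   0.33] turn [ 0.008 -0.004 -0.004]
35.29747422784567
```

View pics/held2.png

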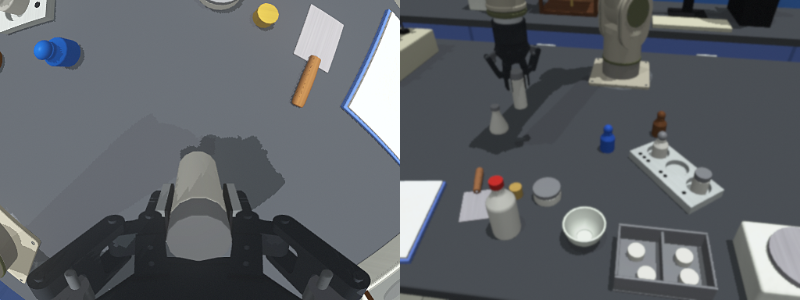

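The tall jar is held upright: (198,205) in the wrist view, (519,88) in the scene. The flask at (498,120) is untouched, and squat stands in the block at (701,180).

I'm carrying it to pocket two.

Emit:
apply_moves([
  [3.9,-3.7,0,0,255],
  [7.8,-7.4,0,0,255],
  [11.7,-11.1,0,0,255],
  [15.6,-14.8,0,0,255],
  [19.5,-18.5,0,0,255],
])

```text
time_s: 12.08
position: [0.5444, 0.0248, 0.1773]
tool_rot: [-3.14, 0.002, 0.665]
wrist_force: [1.0, -0.3, -1.6]
finger_gap: 0.0332
gripper_force: 35.3
```

```bash
python3 -c "
from h import *
go(.57,.181,.18)"
```

```text
t 12.07 pos [0.5444 0.0248 0.1773] rot [-3.1402e+00  1.9000e-03  6.6460e-01] F [ 1.  -0.3 -1.6] gap 0.0332 j [ 0.47  0.27 -0.69  1.71  0.18  1.23 -1.17] 
 SHIFT cm [ 11.65 -10.71  -0.28] turn [-0.001  0.002 -0.004]
```

Emit:
apply_moves([
  [3.9,-3.6,-0.2,0,255],
  [7.8,-7.2,-0.2,0,255],
  [10.5,-9.6,-0.2,0,255],
  [11.6,-10.7,-0.2,0,255],
  [11.6,-10.7,-0.2,0,255],
])

```text
time_s: 12.7
position: [0.5699, 0.1795, 0.1796]
tool_rot: [-3.141, 0.002, 0.666]
wrist_force: [0.3, -0.8, -1.6]
finger_gap: 0.0333
gripper_force: 35.3
```

```bash
cat > fin.py <<'E'
from h import *
import sys
p,d,W=cloud("wrist"); np.savez("w6.npz",p=p,d=d,W=W); T,_,Wt=cloud("top"); s,_,_=cloud("scene")
b=Wt[(Wt[...,2]<.026)&(Wt[...,2]>.02)]
save(np.hstack([cv2.resize(p,(400,300)),cv2.resize(s[120:280,270:430],(300,300))]),sys.argv[1])
go(.57,.181,.057)
E
python3 fin.py w6.png
```

```text
t 12.85 pos [0.5707 0.1771 0.1802] rot [3.1409e+00 1.2000e-03 6.6260e-01] F [-0.2  0.4 -0.5] gap 0.0332 j [ 0.21  0.4  -0.74  1.57  0.28  1.28 -1.48] 
 SHIFT cm [ 0.2  -0.36 12.31] turn [ 0.001  0.001 -0.006]
```

View pics/w6.png

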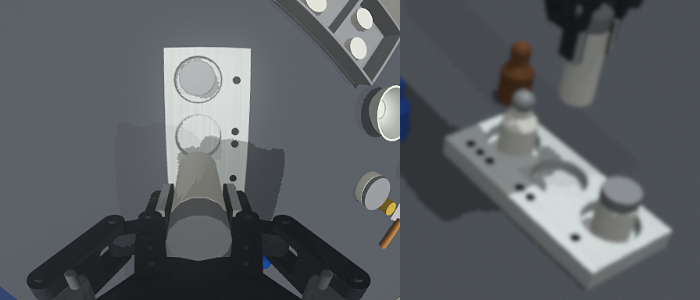

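The jar at (198,210) hangs before pocket two (197,137, two studs at 236,137), with squat in pocket one at (198,79). I'm lowering.

Emit:
apply_moves([
  [0.2,-0.3,0,0,255],
  [0.2,-0.3,3,0,255],
  [0.2,-0.3,6.5,0,255],
  [0.2,-0.3,8.3,0,255],
  [0.2,-0.3,8.3,0,255],
])

```text
time_s: 13.48
position: [0.5698, 0.1822, 0.0968]
tool_rot: [-3.141, 0.002, 0.664]
wrist_force: [0.5, 0.9, -0.4]
finger_gap: 0.033
gripper_force: 35.3
```

```bash
python3 -c "
from h import *
go(.57,.181,.057)"
```

```text
t 13.47 pos [0.5698 0.1822 0.0968] rot [-3.1409e+00  1.8000e-03  6.6440e-01] F [ 0.5  0.9 -0.4] gap 0.033 j [ 0.18  0.48 -0.71  1.66  0.34  1.13 -1.53] 
 SHIFT cm [-0.05  0.11  3.98] turn [-0.001  0.002 -0.005]
```

Emit:
apply_moves([
  [-0.05,0.1,1.5,0,255],
  [-0.05,0.1,2.8,0,255],
  [-0.05,0.1,3.5,0,255],
  [-0.05,0.1,3.7,0,255],
  [-0.05,0.1,3.7,0,255],
])

```text
time_s: 14.1
position: [0.5706, 0.1818, 0.0607]
tool_rot: [3.141, -0.0, 0.665]
wrist_force: [0.1, 0.1, -1.1]
finger_gap: 0.0335
gripper_force: 35.3
```

Emit:
apply_moves([
  [0,0,0.1,0,255],
  [0,0,0.1,0,255],
  [0,0,0.1,0,255],
])

```text
time_s: 14.48
position: [0.5706, 0.1816, 0.0597]
tool_rot: [3.141, -0.0, 0.665]
wrist_force: [-0.8, -0.4, -1.4]
finger_gap: 0.0332
gripper_force: 35.3
```

Emit:
apply_moves([
  [0,0,0.1,0,255],
  [0,0,0.15,0,255],
  [0,0,0.15,0,255],
])

```text
time_s: 14.85
position: [0.5705, 0.1816, 0.058]
tool_rot: [3.141, 0.0, 0.665]
wrist_force: [1.0, 0.5, -1.6]
finger_gap: 0.0332
gripper_force: 35.3
```

Emit:
apply_moves([
  [0,0,0.05,0,255],
  [0,0,0.1,0,255],
  [0,0,0.1,0,255],
])

```text
time_s: 15.22
position: [0.5705, 0.1816, 0.0571]
tool_rot: [3.141, -0.0, 0.665]
wrist_force: [0.4, -0.7, -0.4]
finger_gap: 0.0335
gripper_force: 35.4
```

Emit:
apply_moves([
  [0,0,0.05,0,255],
  [0,0,0.05,0,255],
  [0,0,0.05,0,255],
])

```text
time_s: 15.6
position: [0.5707, 0.1818, 0.057]
tool_rot: [3.141, -0.0, 0.665]
wrist_force: [-2.9, -1.4, 6.2]
finger_gap: 0.0334
gripper_force: 35.8
```

Contact (6 N). I'm releasing and withdrawing.

Emit:
apply_moves([
  [0,0,0,0,120],
  [0,0,0,0,90],
  [0,0,0,0,70],
  [0,0,0,0,60],
  [0,0,0,0,60],
])

```text
time_s: 16.23
position: [0.5705, 0.1816, 0.0565]
tool_rot: [3.142, 0.0, 0.665]
wrist_force: [-0.1, 0.5, -0.0]
finger_gap: 0.0652
gripper_force: 0.0
```

Emit:
apply_moves([
  [0,0,-1,0,60],
  [0,0,-4,0,60],
  [0,0,-9,0,60],
  [0,0,-13,0,60],
  [0,0,-13,0,60],
])

```text
time_s: 16.85
position: [0.572, 0.1827, 0.1908]
tool_rot: [3.139, -0.006, 0.665]
wrist_force: [-1.0, 0.6, -0.9]
finger_gap: 0.0654
gripper_force: 0.0
```

```bash
cat >> fin.py <<'E'
for nm,c,lo,hi in(("squat",(.6295,.228),.06,.08),("tall",(.57,.181),.1,.12),("ref",(.5103,.134),.08,.1)):
  for V in(W,Wt):
    q=V[(np.hypot(V[...,0]-c[0],V[...,1]-c[1])<.03)&(V[...,2]>lo)&(V[...,2]<hi)]
    if len(q)>15: print(nm,cv2.minEnclosingCircle((q[:,:2]*1000).astype(np.float32)),np.median(q[:,2]))
E
python3 fin.py w7.png
```

```text
t 17.0 pos [0.5702 0.1814 0.1861] rot [3.1415e+00 7.0000e-04 6.6470e-01] F [-0.3 -0.1 -0.2] gap 0.0652 j [ 0.2   0.4  -0.74  1.56  0.28  1.29 -1.49] 
 SHIFT cm [-0.03  0.02 12.91] turn [ 0.     0.001 -0.004]
squat ((630.8819580078125, 230.09788513183594), 20.073259353637695) 0.06813008026362596
tall ((569.796142578125, 183.6951141357422), 16.925338745117188) 0.10799942156063705
ref ((512.1560668945312, 137.84487915039062), 12.486028671264648) 0.08724128008924262
```

View pics/w7.png

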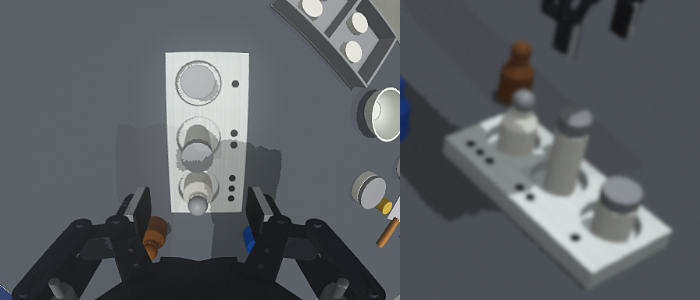

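All three jars stand upright in their pockets: squat at (198,83), tall at (197,148) and ref at (198,190). Cap heights are 68 mm and 108 mm, as expected, and the gripper is clear.

```bash
python3 -c "
from bench import *
print(finish_job())"
```

```text
the job is handed in; nothing more can be done
None
```

The job is handed in: the squat jar was set upright in pocket one first, then the tall jar in pocket two, both on the pocket floors, with the ref jar still standing in pocket three, in about 17 s of the 64 s allowed.

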